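# Click-check of three dome-key boxes

### The job

The three key boxes have new dome contacts, and each must be checked by feel: first the round key, then the square one, then the long one. Press each key in only until you feel its click (the force drops), stop there at once and hold it for about half a second, then let it come fully up before going to the next; never press on past the click, or the fresh dome is crushed. Leave the things lying around where they are.

Things in the scene. Friction and masses are not known exactly. Their poses are not given: they have to be found in the camera images.
- round_box: Grey steel box of the round key, 100 mm deep, 90 mm wide, 34 mm high in front, 70 mm at the back, on a 112 x 120 x 4 mm plate screwed to the bench. Origin: centre of its underside; z up, y across, -x its front. Its panel slopes 20 degrees down to the front. No part of it stands higher than 3 mm above the panel beside the cap.
- round_key_top (a point): Centre of the top face of the round key: grey round cap, 40 mm across, standing 18 mm proud of its panel, the top centre about 69 mm above the bench. z points out of the key along its line of travel (square to the panel), y level across the panel. The point moves with the cap.
- round_key (a joint): Travel of the round key's cap, m: 0 up, at most 0.012; a spring lifts it. First 1 to 5 mm of free travel (new each time) under 1.5 N; then the cap meets the dome: force climbs within 1.5 mm to a rounded peak of 6 to 9 N (differs by key), falls to about half the peak over the next 2.4 mm (the click), then climbs again. Force follows travel, both ways.
- round_blade (a joint): Travel of the contact blade hidden in the round key's box, m: 0 at rest, 0.000044 when the click has made contact (cap 1.0 mm beyond the force peak, force about a fifth below it), 0.00010 when the dome is pressed too far (cap 3.8 mm beyond the peak, force back at about the peak's height). Far below the scatter of its reading: go by the force.
- square_box: Grey steel box of the square key, 100 mm deep, 90 mm wide, 34 mm high in front, 70 mm at the back, on a 112 x 120 x 4 mm plate screwed to the bench. Origin: centre of its underside; z up, y across, -x its front. Its panel slopes 20 degrees down to the front. No part of it stands higher than 3 mm above the panel beside the cap.
- square_key_top (a point): Centre of the top face of the square key: grey square cap, 38 x 38 mm, standing 18 mm proud of its panel, the top centre about 69 mm above the bench. z points out of the key along its line of travel (square to the panel), y level across the panel. The point moves with the cap.
- square_key (a joint): Travel of the square key's cap, m: 0 up, at most 0.012; a spring lifts it. First 1 to 5 mm of free travel (new each time) under 1.5 N; then the cap meets the dome: force climbs within 1.5 mm to a rounded peak of 6 to 9 N (differs by key), falls to about half the peak over the next 2.4 mm (the click), then climbs again. Force follows travel, both ways.
- square_blade (a joint): Travel of the contact blade hidden in the square key's box, m: 0 at rest, 0.000044 when the click has made contact (cap 1.0 mm beyond the force peak, force about a fifth below it), 0.00010 when the dome is pressed too far (cap 3.8 mm beyond the peak, force back at about the peak's height). Far below the scatter of its reading: go by the force.
- bar_box: Grey steel box of the long key, 100 mm deep, 90 mm wide, 34 mm high in front, 70 mm at the back, on a 112 x 120 x 4 mm plate screwed to the bench. Origin: centre of its underside; z up, y across, -x its front. Its panel slopes 20 degrees down to the front. No part of it stands higher than 3 mm above the panel beside the cap.
- bar_key_top (a point): Centre of the top face of the long key: grey long narrow cap, 24 x 62 mm, its long side level and across the box (along this point's y), standing 18 mm proud of its panel, the top centre about 69 mm above the bench. z points out of the key along its line of travel (square to the panel), y level across the panel. The point moves with the cap.
- bar_key (a joint): Travel of the long key's cap, m: 0 up, at most 0.012; a spring lifts it. First 1 to 5 mm of free travel (new each time) under 1.5 N; then the cap meets the dome: force climbs within 1.5 mm to a rounded peak of 6 to 9 N (differs by key), falls to about half the peak over the next 2.4 mm (the click), then climbs again. Force follows travel, both ways.
- bar_blade (a joint): Travel of the contact blade hidden in the long key's box, m: 0 at rest, 0.000044 when the click has made contact (cap 1.0 mm beyond the force peak, force about a fifth below it), 0.00010 when the dome is pressed too far (cap 3.8 mm beyond the peak, force back at about the peak's height). Far below the scatter of its reading: go by the force.
- phone: Bystander: phone shell, 146 x 70 x 8 mm, lying flat; origin at the centre of its underside.
- tester: Bystander: white USB tester, 70 x 30 x 12 mm, lying flat; origin at the centre of its underside.
- dish: Bystander: round screw dish, 54 mm across, 31 mm high; origin at the centre of its underside.

How it is judged (in metres and radians):
On the way, in this order (a step that is already met when the one before it is completed fails the run):
1. the round key is held clicked through (contact made), not too far (value of joint round_blade above 4.4e-05 m), for 0.3 s.
2. the round key has been let up again (value of joint round_key below 0.0015 m), for 0.1 s.
3. the square key is held clicked through (contact made), not too far (value of joint square_blade above 4.4e-05 m), for 0.3 s.
4. the square key has been let up again (value of joint square_key below 0.0015 m), for 0.1 s.
5. the long key is held clicked through (contact made), not too far (value of joint bar_blade above 4.4e-05 m), for 0.3 s.
6. the long key has been let up again (value of joint bar_key below 0.0015 m), for 0.1 s.
At the end, for the whole second after the job is handed in: All three keys have been clicked in the order round, square, long (contact blade beyond 0.044 mm for 0.3 s each, each key let up before the next), and all three caps are up again (travel under 1.5 mm, blade under 0.02 mm) (value of joint each of round_key, square_key, bar_key below 0.0015 m and value of joint each of round_blade, square_blade, bar_blade below 2e-05 m); the robot touches nothing.
It fails at once if the round key's dome was pressed too far (blade beyond 0.10 mm) (value of joint round_blade above 0.0001 m).
It fails at once if the square key's dome was pressed too far (blade beyond 0.10 mm) (value of joint square_blade above 0.0001 m).
It fails at once if the long key's dome was pressed too far (blade beyond 0.10 mm) (value of joint bar_blade above 0.0001 m).
It fails at once if the phone shell, the USB tester or the screw dish was moved by more than 20 mm (distance of any of phone, tester, dish from where it was at the start of the episode above 0.02 m).
It also fails if it takes over 64 s, if anything falls off the work surface, if the arm or the gripper's body presses on something with over 40 N, if the wrist force passes 120 N, or if a joint passes its speed limit or range.

### The arm

A 6-joint arm with a two-finger parallel gripper is mounted at the origin on a cart in front of the work surface, level with it; the furniture and walls round the work are solid. World frame = base frame: x ahead of the robot, y to its left, z up, the work surface at z = 0. Lengths are in m, angles in degrees, forces in N, time in s.
With the tool pointing down it reaches from about 0.25 to 0.725 m from the base axis. Payload 9.7 kg.
Tool frame: the origin (TCP) lies at the centre of the arm's flange, where the gripper is bolted on; the fingertips stand 173 mm ahead of it and the grasp point (between the pads) lies 155 mm ahead of it; z points along the fingers, y is the line along which they close (so a half turn about z gives the same grasp; the last joint's range is limited). The gripper opens to 85 mm and grips with 20 to 120 N. Pads are 22 mm wide; open, the fingers measure 114 mm over their backs; the gripper's body (76 mm by 85 mm) begins 54 mm behind the grasp point. The pads swing forward as they close: fully open they stand 13 mm farther back than shut.
Start: joints at [-75.516, 4.979, 10.078, 95.1, 0, 90], TCP at [0.138, -0.533, 0.405] pointing down, gripper open.
Joint ranges: [-179.16, 179.16], [-48.56, 103.87], [-65.8, 70.77], [-126.05, 130.52], [-82.76, 87.17], [-180, 180]. Speed limits (degrees/s): [127.2, 127.2, 147.25, 180, 180, 180].

### API

Orientations are given as [roll, pitch, yaw] about the fixed x, y, z axes, in that order (R = Rz(yaw) Ry(pitch) Rx(roll)).
In Python, from workcell import monitor, camera, get_calibration, bot gives the robot as it stands.
- The arm moves only by the tool carry_out, never from a script. Its argument "targets" is text: rows parted by semicolons, each of 7 numbers parted by spaces: the shift along the tool's x, y, z in units of 0.04 m (1.0 is 0.04 m), then the turn, a rotation vector about the tool's x, y, z in units of 0.1 rad (1.0 is 0.1 rad), then the opening, from -1 (shut) to 1 (fully open), so that 0 is half open. A call has exactly 8 rows; each row shifts and turns the commanded pose from where the row before left it, along the tool's axes as they then stand; what a row does not reach is not made up. A row lasts 1/12 s, in which the tool goes at most 41.7 mm and 7.16 degrees, less where a joint would pass 70% of its speed; a pose out of reach is approached as far as the arm can. A call with a number of a shift or a turn outside -1 to 1 is refused whole. A call with a gripper value outside its range is refused whole. The fingers move at their own pace and stop on an object; "newtons" is the grip in N (left out, the last holds). Time passes only in rows, so rows that do not move let the fingers close, or fill a call up. It gives the time, the measured TCP pose, the force, the opening and the grip force at its end, in the units of the state.
- monitor.get_obs(): the state, without advancing time (a new reading comes with each control period).
- camera(name): name is "side" or "top" or "wrist"; returns the picture (400x640x3 uint8, red, green, blue); there is no depth.
- get_calibration(name): a dict with "fx", "fy", "cx", "cy" (pixels), "D" ([k1, k2, p1, p2, k3] as OpenCV has them; the pictures are not rectified), "view" (4x4, takes a point from world to camera coordinates). Camera axes: x right, y down, z forward; pixel columns grow to the right and rows downward; lengths in m; the calibration is good to about 2 mm. A picture is of the moment at which its call begins: read the wrist's pose just before it. get_calibration takes no time and is no camera call; for the wrist camera it gives the pose at the moment of the call.
- bot.job_done(): hands the job in; it is judged then, once.
The state is a dict: "time": time; "q": joint angles; "qd": joint speeds; "joint_efforts": joint torques, N m; "ee_pos": TCP position; "tcp_rot": TCP orientation; "wrist_force": force on the tool from outside, world axes, zero at the start; "torque": the same for the moment, N m; "opening": finger opening in m; "grasp_force": force on a finger pad.
Only numpy, scipy, OpenCV 4.12 (cv2) and the standard library are available. Lean on these libraries where they do the work, as an engineer would, in place of code of your own. Each camera call takes 0.05 s, during which the arm holds its last target. There are 200 camera calls.

## Working session

There is one attempt and no reset: what is moved stays moved. The work goes in short steps, Python scripts to look and compute and a tool call to move; the robot and the scene stay as the last step left them, time stands still between calls to the robot, and variables do not carry over. Pictures are saved under pics/ and viewed, at most 10 in all, crops included, and the job is handed in when it is done.

Besides the shell and the picture viewer there is one more tool, called after "Emit:" as name(argument=value, ...) on one line, values as JSON. carry_out: Moves the arm, as the interface text tells. Shifts and turns lie within -1 to 1; 1 stands for 0.04 m of shift or 0.1 rad of turn. Its arguments: {"type":"object","properties":{"targets":{"type":"string"},"newtons":{"type":"number"}},"required":["targets"]}

```bash
mkdir -p pics; python3 - <<'E'
from workcell import monitor, camera, get_calibration
import cv2,numpy as np
o=monitor.get_obs();print(o)
for n in("top","side"):
    im=camera(n);cv2.imwrite(f"pics/{n}0.png",im[:,:,::-1]);c=get_calibration(n);print(n,c)
E
```

```text
{'time': 0.0, 'q': array([-7.55146844e+01,  5.00939796e+00,  1.00340796e+01,  9.51001090e+01,
        8.91549585e-05,  8.99987511e+01]), 'qd': array([-0.02654   ,  0.00388745,  0.04033139,  0.0245439 , -0.0517226 ,
       -0.01615893]), 'joint_efforts': array([ 2.99103849e-03, -5.20394647e+01,  4.64797318e+01,  1.65654626e-02,
        3.95705570e-05,  3.93572364e-06]), 'ee_pos': array([ 0.13757028, -0.5325071 ,  0.4039959 ]), 'tcp_rot': array([-1.79924573e+02, -9.07989385e-05,  1.44865644e+01]), 'wrist_force': array([ 0.28152723, -0.41265633,  0.93472417]), 'torque': array([ 0.03306078, -0.00923426,  0.04858834]), 'grasp_force': 0.0, 'opening': 0.08534094182577709}
top {'fx': 433.03960198560253, 'fy': 433.03960198560253, 'cx': 317.1695982148628, 'cy': 202.83500182945428, 'D': array([0.00345867, 0.        , 0.        , 0.        , 0.        ]), 'view': array([[-0.0250651 , -0.99923484, -0.03002451,  0.12538982],
       [-0.99423792,  0.02804851, -0.10346129,  0.53795255],
       [ 0.10422427,  0.02725824, -0.99418021,  0.88203681],
       [ 0.        ,  0.        ,  0.        ,  1.        ]])}
side {'fx': 385.2246418359571, 'fy': 385.2246418359571, 'cx': 321.90557582346526, 'cy': 205.722690857489, 'D': array([-0.08889846,  0.        ,  0.        ,  0.        ,  0.        ]), 'view': array([[-0.83706883, -0.5470965 , -0.00109642,  0.50661838],
       [-0.31950273,  0.49047058, -0.81077532,  0.19321048],
       [ 0.4441101 , -0.67832443, -0.58535646,  0.72734372],
       [ 0.        ,  0.        ,  0.        ,  1.        ]])}
```

View pics/top0.png

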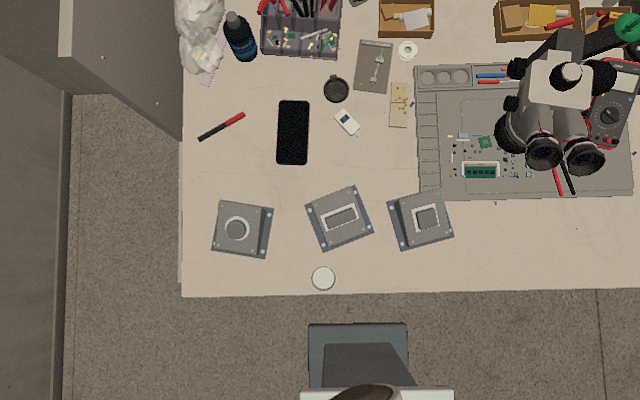

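View pics/side0.png

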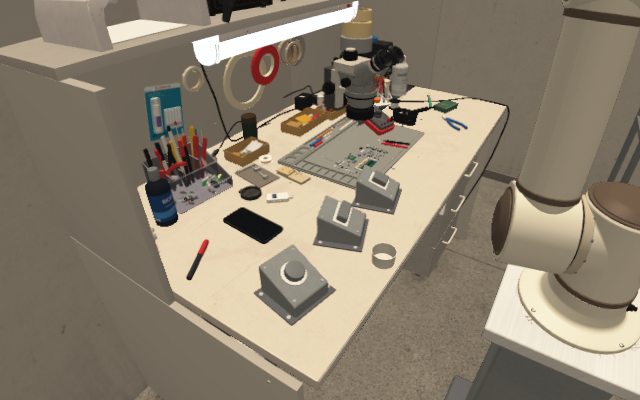

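```bash
cat >h.py <<'E'
import numpy as np,cv2
from workcell import monitor,camera,get_calibration
def ray(n,px,c=None):
    c=c or get_calibration(n);K=np.array([[c['fx'],0,c['cx']],[0,c['fy'],c['cy']],[0,0,1]])
    u=cv2.undistortPoints(np.array(px,float).reshape(-1,1,2),K,c['D']).reshape(-1,2)
    V=c['view'];R=V[:3,:3];o=-R.T@V[:3,3]
    return o,np.c_[u,np.ones(len(u))]@R
def onz(n,px,z):
    o,d=ray(n,px);return o+d*((z-o[2])/d[:,2])[:,None]
E
python3 - <<'E'
from h import *
t=cv2.imread('pics/top0.png');s=cv2.imread('pics/side0.png')
a=cv2.resize(t[180:270,205:460],None,fx=3.1,fy=3.1,interpolation=cv2.INTER_CUBIC)
b=cv2.resize(s[160:325,250:410],None,fx=1.8,fy=1.8,interpolation=cv2.INTER_CUBIC)
w=np.zeros((a.shape[0]+b.shape[0],a.shape[1],3),np.uint8);w[:a.shape[0]]=a;w[a.shape[0]:,:b.shape[1]]=b
cv2.imwrite('pics/crop.png',w);print(w.shape,a.shape)
print(onz('top',[[237,230],[341,217],[427,218]],.069))
print(onz('side',[[294,271],[342,209],[378,178]],.069))
print(ray('side',[[0,0]])[0],ray('top',[[0,0]])[0])
E
```

```text
(576, 790, 3) (279, 790, 3)
[[ 0.48659723  0.27266753  0.069     ]
 [ 0.50710706  0.06288943  0.069     ]
 [ 0.50046357 -0.10805111  0.069     ]]
[[ 0.48308619  0.2811437   0.069     ]
 [ 0.50789104  0.06603775  0.069     ]
 [ 0.49920957 -0.09809809  0.069     ]]
[0.16278503 0.67578011 0.5829611 ] [0.44606609 0.08616234 0.93632558]
```

View pics/crop.png

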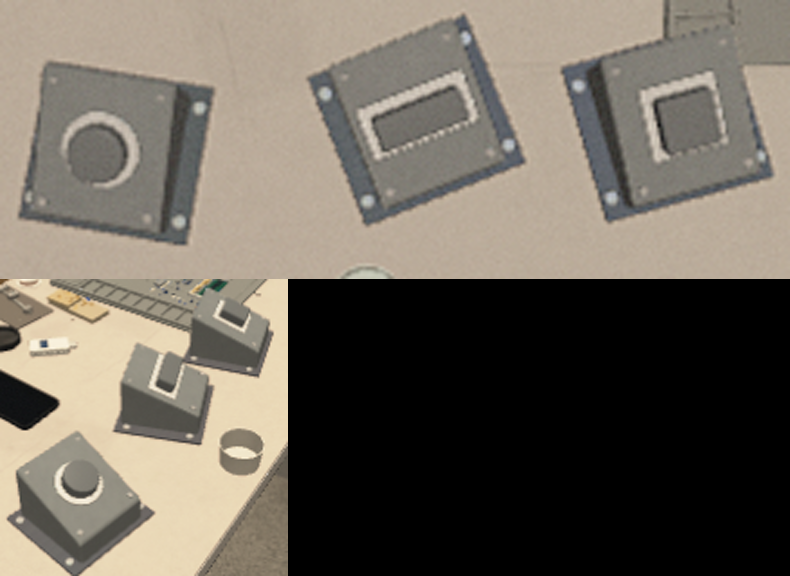

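```bash
cat >>h.py <<'E'
from scipy.spatial.transform import Rotation as Ro
def tri(a,b):
    o1,d1=ray('top',[a]);o2,d2=ray('side',[b]);A=[];y=[]
    M=0;v=0
    for o,d in((o1,d1[0]),(o2,d2[0])):
        d=d/np.linalg.norm(d);P=np.eye(3)-np.outer(d,d);M=M+P;v=v+P@o
    return np.linalg.solve(M,v)
def target(key,yaw,h): # fingertip h above key top along its axis
    Rk=Ro.from_euler('ZY',[yaw,-20],degrees=True);n=Rk.apply([0,0,1])
    return np.array(key)+n*(.173+h),Rk*Ro.from_euler('x',180,degrees=True)
def rows(p,R,N,p0=None,R0=None):
    if p0 is None:
        o=monitor.get_obs();p0=o['ee_pos'];R0=Ro.from_euler('xyz',o['tcp_rot'],degrees=True)
    w=(R0.inv()*R).as_rotvec()/N
    S=sum(Ro.from_rotvec(w*k).as_matrix() for k in range(N))
    d=np.linalg.solve(S,R0.inv().apply(p-p0))
    return np.round(np.r_[d/.04,w/.1],3)
E
python3 - <<'E'
from h import *
f=lambda p:[205+p[0]/3.1,180+p[1]/3.1]
g=lambda p:[250+p[0]/1.8,160+(p[1]-279)/1.8]
for n,a,b in(('round',(97,152),(82,476)),('square',(688,120),(236,308)),('bar',(420,118),(167,367))):
    print(n,tri(f(a),g(b)),onz('top',[f(a)],.069),onz('side',[g(b)],.069))
for n,(a,b) in dict(round=((185,243),(213,88)),round2=((20,216),(185,243)),bar=((368,224),(308,78)),bar2=((523,160),(463,15)),barf=((368,224),(523,160)),sq=((608,221),(562,66)),sqf=((608,221),(772,174))).items():
    q=onz('top',[f(a),f(b)],.004);e=q[1]-q[0];print(n,np.degrees(np.arctan2(e[1],e[0])),np.linalg.norm(e),q.mean(0))
E
```

```text
round [0.48720541 0.27397995 0.06510867] [[0.48858137 0.27409276 0.069     ]] [[0.48305849 0.27631734 0.069     ]]
square [ 0.49744228 -0.10832121  0.07007773] [[ 0.49905282 -0.10785119  0.069     ]] [[ 0.49663376 -0.11076184  0.069     ]]
bar [0.50579305 0.06439768 0.06903294] [[0.50499866 0.06398788 0.069     ]] [[0.50663782 0.06471692 0.069     ]]
round -11.092542794871356 0.10915949563490887 [0.48080072 0.21680728 0.004     ]
round2 -100.57257141806994 0.11696168662969132 [0.43797075 0.28479614 0.004     ]
bar 20.959944599468077 0.10962517339491064 [0.48833833 0.12000666 0.004     ]
bar2 20.329893960034305 0.1091373883869493 [0.52959792 0.01111234 0.004     ]
barf -69.12733990101606 0.11584812460776434 [0.45779054 0.04627659 0.004     ]
sq 14.044382558743134 0.11114173842110585 [ 0.48903908 -0.05086408  0.004     ]
sqf -75.51870203742008 0.11704757539444792 [ 0.44976403 -0.1210141   0.004     ]
```

```bash
cat >>h.py <<'E'
KEYS=dict(round=([.4865,.2748,.069],-10.8),square=([.498,-.1085,.069],14.3),bar=([.5058,.0644,.069],20.6))
E
python3 - <<'E'
from h import *
p,R=target(*KEYS['round'],.045);print(p,rows(p,R,32))
o=monitor.get_obs();p0=o['ee_pos'];R0=Ro.from_euler('xyz',o['tcp_rot'],degrees=True)
r=rows(p,R,32)
for k in range(33):
    if k%8==0: print(p0)
    p0=p0+R0.apply(r[:3]*.04);R0=R0*Ro.from_rotvec(r[3:]*.1)
E
```

```text
[0.41326028 0.28877122 0.27385299] [ 0.224 -0.64   0.134 -0.024  0.107  0.136]
[ 0.13758744 -0.53251567  0.40406282]
[ 0.16760777 -0.31746572  0.36270649]
[ 0.22426765 -0.10703371  0.32574606]
[0.30642241 0.09592155 0.29545073]
[0.41243021 0.28868703 0.27395971]
```

```bash
python3 - <<'E'
from h import *
p,R=target(*KEYS['round'],.045)
A=np.array([.36,-.2,.36]);RA=Ro.from_euler('ZYX',[3,-5,180],degrees=True)
print(rows(A,RA,16),rows(p,R,16,A,RA))
E
```

```text
[ 0.423 -0.459  0.086 -0.006  0.054  0.125] [ 0.009 -0.771  0.136 -0.033  0.163  0.147]
```

Emit:
carry_out(targets="0.423 -0.459 0.086 -0.006 0.054 0.125 -1;0.423 -0.459 0.086 -0.006 0.054 0.125 -1;0.423 -0.459 0.086 -0.006 0.054 0.125 -1;0.423 -0.459 0.086 -0.006 0.054 0.125 -1;0.423 -0.459 0.086 -0.006 0.054 0.125 -1;0.423 -0.459 0.086 -0.006 0.054 0.125 -1;0.423 -0.459 0.086 -0.006 0.054 0.125 -1;0.423 -0.459 0.086 -0.006 0.054 0.125 -1", newtons=20)

```text
time: 0.77
ee_pos: [0.2403, -0.3596, 0.3791]
tcp_rot: [179.9, -2.5, 8.7]
wrist_force: [-0.2, -0.8, 0.1]
opening: -0.0002
grasp_force: 0.0
```

Emit:
carry_out(targets="0.423 -0.459 0.086 -0.006 0.054 0.125 -1;0.423 -0.459 0.086 -0.006 0.054 0.125 -1;0.423 -0.459 0.086 -0.006 0.054 0.125 -1;0.423 -0.459 0.086 -0.006 0.054 0.125 -1;0.423 -0.459 0.086 -0.006 0.054 0.125 -1;0.423 -0.459 0.086 -0.006 0.054 0.125 -1;0.423 -0.459 0.086 -0.006 0.054 0.125 -1;0.423 -0.459 0.086 -0.006 0.054 0.125 -1")

```text
time: 1.43
ee_pos: [0.3604, -0.1988, 0.3599]
tcp_rot: [180.0, -5.0, 3.0]
wrist_force: [0.2, -0.2, -0.7]
opening: 0.0
grasp_force: 0.0
```

Emit:
carry_out(targets="0.009 -0.771 0.136 -0.033 0.163 0.147 -1;0.009 -0.771 0.136 -0.033 0.163 0.147 -1;0.009 -0.771 0.136 -0.033 0.163 0.147 -1;0.009 -0.771 0.136 -0.033 0.163 0.147 -1;0.009 -0.771 0.136 -0.033 0.163 0.147 -1;0.009 -0.771 0.136 -0.033 0.163 0.147 -1;0.009 -0.771 0.136 -0.033 0.163 0.147 -1;0.009 -0.771 0.136 -0.033 0.163 0.147 -1")

```text
time: 2.1
ee_pos: [0.3668, -0.0041, 0.316]
tcp_rot: [-179.1, -12.5, -0.9]
wrist_force: [0.2, -0.7, -0.9]
opening: 0.0
grasp_force: 0.0
```

Emit:
carry_out(targets="0.009 -0.771 0.136 -0.033 0.163 0.147 -1;0.009 -0.771 0.136 -0.033 0.163 0.147 -1;0.009 -0.771 0.136 -0.033 0.163 0.147 -1;0.009 -0.771 0.136 -0.033 0.163 0.147 -1;0.009 -0.771 0.136 -0.033 0.163 0.147 -1;0.009 -0.771 0.136 -0.033 0.163 0.147 -1;0.009 -0.771 0.136 -0.033 0.163 0.147 -1;0.009 -0.771 0.136 -0.033 0.163 0.147 -1")

```text
time: 2.77
ee_pos: [0.3808, 0.0309, 0.288]
tcp_rot: [-173.7, -19.6, 2.8]
wrist_force: [0.1, 0.6, -0.2]
opening: -0.0002
grasp_force: 0.0
```

```bash
python3 - <<'E'
from h import *
im=camera('side');t=camera('top');w=camera('wrist')
cv2.imwrite('pics/s1.png',np.vstack([np.hstack([cv2.resize(im[140:340,230:430],(400,400)),cv2.resize(t[150:300,190:340],(400,400))]),cv2.resize(w,(800,500))[:200]*0])[:400,:,::-1])
p,R=target(*KEYS['round'],.012)
print(p,rows(p,R,8))
for i in range(5):
    o=monitor.get_obs();print(o['time'],o['ee_pos'],o['tcp_rot'],o['wrist_force'],-o['wrist_force']@R.apply([0,0,1]),o['opening'],o['q'][3:]);camera('side')
E
```

```text
[0.42434703 0.28665631 0.24284313] [ 0.041 -0.797  0.214 -0.237  0.027  0.28 ]
2.9167 [0.38055455 0.0307977  0.2881175 ] [-173.71535761  -19.47961195    2.84516418] [-0.01031055  0.06459255 -0.49115814] -0.4539341081995313 0.00010434407297589456 [ 67.9730316    6.30384965 179.94536057]
2.9667 [0.38059941 0.03068331 0.28829341] [-173.72721413  -19.47198444    2.83194449] [-0.08899247 -0.58028512 -0.1739922 ] -0.17079051782717342 0.00018360180473167784 [ 67.99670624   6.29228604 179.94450493]
3.0167 [0.38063264 0.0305855  0.28841375] [-173.73093651  -19.47475404    2.82052768] [-0.27173117  0.40041567  0.36776485] 0.4625391805845379 -0.00017653546723646525 [ 68.00591793   6.28945529 179.94197636]
3.0667 [0.38067548 0.0305329  0.28848089] [-173.73049474  -19.48246942    2.8112109 ] [ 0.15849544 -0.22774605 -1.17779313] -1.1746077927390735 -0.00014812651942199643 [ 68.00372584   6.28953971 179.94301773]
3.1167 [0.38069033 0.03050418 0.28847042] [-173.72639868  -19.47996817    2.80626478] [ 0.31104128 -0.56680741  0.40745698] 0.2420606017345345 -4.323071111461098e-05 [ 68.00390122   6.2938756  179.94232698]
```

View pics/s1.png

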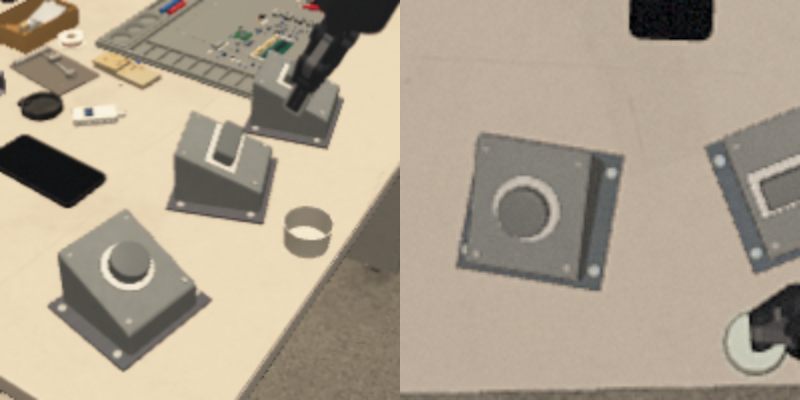

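```bash
sed -i "s/Rk\*Ro.from_euler('x',180,degrees=True)/Rk*Ro.from_euler('x',180,degrees=True)*Ro.from_euler('z',-90,degrees=True)/" h.py; python3 - <<'E'
from h import *
p,R=target(*KEYS['round'],.03)
o=monitor.get_obs();p0=o['ee_pos'];R0=Ro.from_euler('xyz',o['tcp_rot'],degrees=True)
r=rows(p,R,16);print(p,r)
for k in range(17):
    if k%4==0: print(p0, p0+R0.apply([0,0,.173]))
    p0=p0+R0.apply(r[:3]*.04);R0=R0*Ro.from_rotvec(r[3:]*.1)
E
```

```text
[0.41829971 0.2878099  0.2597576 ] [ 0.306 -0.308  0.074 -0.1   -0.08  -0.839]
[0.38069465 0.03050795 0.28843986] [0.43704181 0.05219845 0.12631793]
[0.41995214 0.08819761 0.2957513 ] [0.47285119 0.10202365 0.13161864]
[0.43997574 0.15541853 0.29398814] [0.4919962  0.16050397 0.12907298]
[0.43912544 0.2245502  0.28203843] [0.49293715 0.22101662 0.11765834]
[0.41814398 0.28775398 0.259953  ] [0.4762123  0.27670681 0.09736447]
```

Emit:
carry_out(targets="0.306 -0.308 0.074 -0.1 -0.08 -0.839 -1;0.306 -0.308 0.074 -0.1 -0.08 -0.839 -1;0.306 -0.308 0.074 -0.1 -0.08 -0.839 -1;0.306 -0.308 0.074 -0.1 -0.08 -0.839 -1;0.306 -0.308 0.074 -0.1 -0.08 -0.839 -1;0.306 -0.308 0.074 -0.1 -0.08 -0.839 -1;0.306 -0.308 0.074 -0.1 -0.08 -0.839 -1;0.306 -0.308 0.074 -0.1 -0.08 -0.839 -1")

```text
time: 3.83
ee_pos: [0.4404, 0.1563, 0.2939]
tcp_rot: [169.4, -14.1, 43.1]
wrist_force: [-0.4, -0.5, -0.8]
opening: -0.0002
grasp_force: 0.0
```

Emit:
carry_out(targets="0.306 -0.308 0.074 -0.1 -0.08 -0.839 -1;0.306 -0.308 0.074 -0.1 -0.08 -0.839 -1;0.306 -0.308 0.074 -0.1 -0.08 -0.839 -1;0.306 -0.308 0.074 -0.1 -0.08 -0.839 -1;0.306 -0.308 0.074 -0.1 -0.08 -0.839 -1;0.306 -0.308 0.074 -0.1 -0.08 -0.839 -1;0.306 -0.308 0.074 -0.1 -0.08 -0.839 -1;0.306 -0.308 0.074 -0.1 -0.08 -0.839 -1")

```text
time: 4.5
ee_pos: [0.418, 0.2887, 0.2597]
tcp_rot: [160.0, 0.1, 79.4]
wrist_force: [0.6, 0.1, 0.3]
opening: -0.0002
grasp_force: 0.0
```

```bash
cat >>h.py <<'E'
def feel(key,n=4):
    k,y=KEYS[key];nn=target(k,y,0)[1].apply([0,0,-1]);P=[];F=[]
    for i in range(n):
        camera('side');o=monitor.get_obs();P.append(o['ee_pos']);F.append(o['wrist_force']@nn)
    h=(np.mean(P,0)-k)@nn-.173
    print('t %.2f h_mm %.2f F %.2f'%(o['time'],h*1e3,np.mean(F)),np.round(F,1))
E
python3 - <<'E'
from h import *
p,R=target(*KEYS['round'],.008)
feel('round',3)
print(p,rows(p,R,8),monitor.get_obs()['ee_pos'],monitor.get_obs()['tcp_rot'])
E
```

```text
t 4.65 h_mm 29.36 F -0.35 [-1.7 -0.5  1.2]
[0.42569087 0.28639996 0.23908436] [-0.001  0.003  0.068 -0.002 -0.     0.   ] [0.41769978 0.28839471 0.25922418] [1.60082733e+02 7.53158523e-03 7.92212610e+01]
```

Emit:
carry_out(targets="0 0 0.08 0 0 0 -1;0 0 0.08 0 0 0 -1;0 0 0.08 0 0 0 -1;0 0 0.08 0 0 0 -1;0 0 0.08 0 0 0 -1;0 0 0.08 0 0 0 -1;0 0 0.04 0 0 0 -1;0 0 0 0 0 0 -1")

```text
time: 5.32
ee_pos: [0.4251, 0.2863, 0.2397]
tcp_rot: [160.1, 0.0, 79.2]
wrist_force: [0.2, -0.1, 0.6]
opening: 0.0002
grasp_force: 0.0
```

```bash
python3 - <<'E'
from h import *
im=camera('side');t=camera('top')
cv2.imwrite('pics/s2.png',np.hstack([cv2.resize(im[210:330,230:350],(400,400)),cv2.resize(t[180:270,190:280],(400,400))])[:,:,::-1])
feel('round',3)
E
```

```text
t 5.57 h_mm 9.49 F 0.26 [-0.5  0.7  0.6]
```

View pics/s2.png

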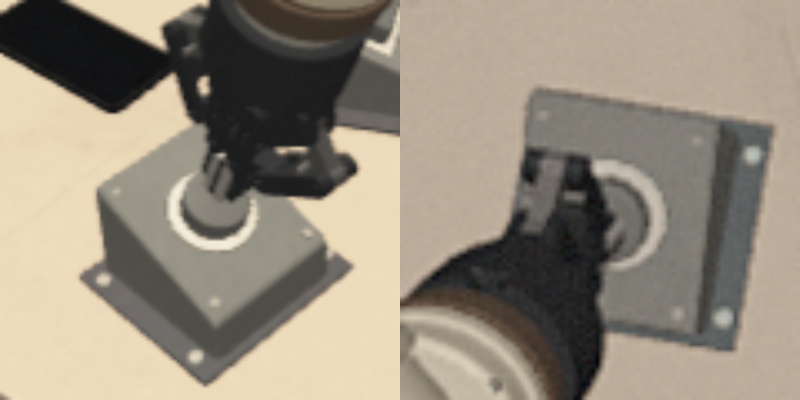

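Emit:
carry_out(targets="0 0 0.05 0 0 0 -1;0 0 0.05 0 0 0 -1;0 0 0.025 0 0 0 -1;0 0 0.025 0 0 0 -1;0 0 0 0 0 0 -1;0 0 0 0 0 0 -1;0 0 0 0 0 0 -1;0 0 0 0 0 0 -1")

```text
time: 6.23
ee_pos: [0.427, 0.2862, 0.2347]
tcp_rot: [160.0, -0.0, 79.2]
wrist_force: [-0.3, -0.1, -0.1]
opening: 0.0002
grasp_force: 0.0
```

```bash
python3 -c "
from h import *
feel('round',4)"
```

```text
t 6.43 h_mm 3.40 F -0.33 [ 0.1 -0.6 -1.4  0.6]
```

Emit:
carry_out(targets="0 0 0.0125 0 0 0 -1;0 0 0.0125 0 0 0 -1;0 0 0.0125 0 0 0 -1;0 0 0 0 0 0 -1;0 0 0 0 0 0 -1;0 0 0 0 0 0 -1;0 0 0 0 0 0 -1;0 0 0 0 0 0 -1")

```text
time: 7.1
ee_pos: [0.4275, 0.2861, 0.2332]
tcp_rot: [160.0, -0.0, 79.2]
wrist_force: [0.8, 0.2, -0.1]
opening: 0.0001
grasp_force: 0.0
```

```bash
python3 -c "
from h import *
feel('round',4)"
```

```text
t 7.30 h_mm 1.85 F 0.06 [ 0.5  0.1  0.1 -0.4]
```

Emit:
carry_out(targets="0 0 0.0125 0 0 0 -1;0 0 0.0125 0 0 0 -1;0 0 0.0125 0 0 0 -1;0 0 0 0 0 0 -1;0 0 0 0 0 0 -1;0 0 0 0 0 0 -1;0 0 0 0 0 0 -1;0 0 0 0 0 0 -1")

```text
time: 7.97
ee_pos: [0.428, 0.2859, 0.2318]
tcp_rot: [160.0, -0.0, 79.2]
wrist_force: [0.7, 0.2, 0.2]
opening: 0.0003
grasp_force: 0.1
```

```bash
python3 -c "
from h import *
feel('round',4)"
```

```text
t 8.17 h_mm 0.32 F 0.30 [ 0.6  0.8  0.1 -0.3]
```

Emit:
carry_out(targets="0 0 0.0125 0 0 0 -1;0 0 0.0125 0 0 0 -1;0 0 0.0125 0 0 0 -1;0 0 0 0 0 0 -1;0 0 0 0 0 0 -1;0 0 0 0 0 0 -1;0 0 0 0 0 0 -1;0 0 0 0 0 0 -1")

```text
time: 8.83
ee_pos: [0.4285, 0.2859, 0.2304]
tcp_rot: [160.0, -0.0, 79.2]
wrist_force: [-0.6, -0.6, 0.4]
opening: -0.0001
grasp_force: 0.2
```

```bash
python3 -c "
from h import *
feel('round',4)"
```

```text
t 9.03 h_mm -1.17 F 0.25 [0.1 0.2 0.3 0.4]
```

Emit:
carry_out(targets="0 0 0.0125 0 0 0 -1;0 0 0.0125 0 0 0 -1;0 0 0 0 0 0 -1;0 0 0 0 0 0 -1;0 0 0 0 0 0 -1;0 0 0 0 0 0 -1;0 0 0 0 0 0 -1;0 0 0 0 0 0 -1")

```text
time: 9.7
ee_pos: [0.4289, 0.2858, 0.2294]
tcp_rot: [160.0, -0.0, 79.2]
wrist_force: [-0.1, -0.8, 1.3]
opening: -0.0
grasp_force: 0.3
```

```bash
python3 -c "
from h import *
feel('round',4)"
```

```text
t 9.90 h_mm -2.17 F 0.06 [ 0.2 -0.1  0.2 -0. ]
```

Emit:
carry_out(targets="0 0 0.0125 0 0 0 -1;0 0 0.0125 0 0 0 -1;0 0 0 0 0 0 -1;0 0 0 0 0 0 -1;0 0 0 0 0 0 -1;0 0 0 0 0 0 -1;0 0 0 0 0 0 -1;0 0 0 0 0 0 -1")

```text
time: 10.57
ee_pos: [0.4292, 0.2858, 0.2286]
tcp_rot: [160.0, -0.0, 79.2]
wrist_force: [-3.5, -0.1, 5.5]
opening: -0.0
grasp_force: 2.9
```

```bash
python3 -c "
from h import *
feel('round',4)"
```

```text
t 10.77 h_mm -3.05 F 6.06 [5.6 6.  5.7 7. ]
```

Emit:
carry_out(targets="0 0 0.0125 0 0 0 -1;0 0 0.0075 0 0 0 -1;0 0 0 0 0 0 -1;0 0 0 0 0 0 -1;0 0 0 0 0 0 -1;0 0 0 0 0 0 -1;0 0 0 0 0 0 -1;0 0 0 0 0 0 -1")

```text
time: 11.43
ee_pos: [0.4295, 0.2857, 0.228]
tcp_rot: [160.0, -0.0, 79.2]
wrist_force: [-3.4, -1.7, 7.4]
opening: 0.0001
grasp_force: 3.5
```

```bash
python3 -c "
from h import *
feel('round',4)"
```

```text
t 11.63 h_mm -3.77 F 7.28 [7.4 7.1 6.8 7.8]
```

Emit:
carry_out(targets="0 0 0.0125 0 0 0 -1;0 0 0.0075 0 0 0 -1;0 0 0 0 0 0 -1;0 0 0 0 0 0 -1;0 0 0 0 0 0 -1;0 0 0 0 0 0 -1;0 0 0 0 0 0 -1;0 0 0 0 0 0 -1")

```text
time: 12.3
ee_pos: [0.4297, 0.2857, 0.2271]
tcp_rot: [160.0, -0.0, 79.2]
wrist_force: [-3.1, -1.6, 5.9]
opening: -0.0
grasp_force: 3.1
```

```bash
python3 -c "
from h import *
feel('round',4)"
```

```text
t 12.50 h_mm -4.64 F 6.53 [6.4 6.9 6.2 6.6]
```

Emit:
carry_out(targets="0 0 0.0125 0 0 0 -1;0 0 0.0125 0 0 0 -1;0 0 0 0 0 0 -1;0 0 0 0 0 0 -1;0 0 0 0 0 0 -1;0 0 0 0 0 0 -1;0 0 0 0 0 0 -1;0 0 0 0 0 0 -1")

```text
time: 13.17
ee_pos: [0.4301, 0.2856, 0.2261]
tcp_rot: [160.0, -0.0, 79.2]
wrist_force: [-2.1, -0.1, 3.4]
opening: 0.0003
grasp_force: 2.0
```

```bash
python3 -c "
from h import *
feel('round',4)"
```

```text
t 13.37 h_mm -5.76 F 3.74 [3.8 3.5 3.3 4.3]
```

```bash
python3 - <<'E'
from h import *
p0,R0=target(*KEYS['round'],.058)
p,R=target(*KEYS['square'],.02)
r=rows(p,R,16,p0,R0);print(r)
for k in range(17):
    if k%4==0: print(p0, p0+R0.apply([0,0,.173]))
    p0=p0+R0.apply(r[:3]*.04);R0=R0*Ro.from_rotvec(r[3:]*.1)
E
```

```text
[-0.653  0.008  0.062 -0.     0.094 -0.257]
[0.40889277 0.28960437 0.286069  ] [0.4670142  0.27851711 0.12350217]
[0.3980941  0.18563214 0.27717828] [0.45708262 0.18098836 0.11461201]
[0.39871838 0.08110402 0.26826968] [0.45786491 0.08295987 0.1057051 ]
[ 0.41075799 -0.0227288   0.25934359] [ 0.46935154 -0.01439495  0.09678178]
[ 0.43406864 -0.12462344  0.2504006 ] [ 0.49140486 -0.10991078  0.08784263]
```

Emit:
carry_out(targets="0 0 -0.05 0 0 0 -1;0 0 -0.1 0 0 0 -1;0 0 -0.25 0 0 0 -1;0 0 -0.3 0 0 0 -1;0 0 -0.3 0 0 0 -1;0 0 -0.3 0 0 0 -1;0 0 -0.3 0 0 0 -1;0 0 0 0 0 0 -1")

```text
time: 14.03
ee_pos: [0.4084, 0.2902, 0.2896]
tcp_rot: [159.9, -0.2, 79.2]
wrist_force: [0.2, 0.2, 0.7]
opening: -0.0001
grasp_force: 0.0
```

Emit:
carry_out(targets="-0.653 0.008 0.062 0 0.094 -0.257 -1;-0.653 0.008 0.062 0 0.094 -0.257 -1;-0.653 0.008 0.062 0 0.094 -0.257 -1;-0.653 0.008 0.062 0 0.094 -0.257 -1;-0.653 0.008 0.062 0 0.094 -0.257 -1;-0.653 0.008 0.062 0 0.094 -0.257 -1;-0.653 0.008 0.062 0 0.094 -0.257 -1;-0.653 0.008 0.062 0 0.094 -0.257 -1")

```text
time: 14.7
ee_pos: [0.398, 0.08, 0.2683]
tcp_rot: [160.0, -0.0, 91.8]
wrist_force: [0.5, 0.0, 0.8]
opening: -0.0001
grasp_force: 0.0
```

Emit:
carry_out(targets="-0.653 0.008 0.062 0 0.094 -0.257 -1;-0.653 0.008 0.062 0 0.094 -0.257 -1;-0.653 0.008 0.062 0 0.094 -0.257 -1;-0.653 0.008 0.062 0 0.094 -0.257 -1;-0.653 0.008 0.062 0 0.094 -0.257 -1;-0.653 0.008 0.062 0 0.094 -0.257 -1;-0.653 0.008 0.062 0 0.094 -0.257 -1;-0.653 0.008 0.062 0 0.094 -0.257 -1")

```text
time: 15.37
ee_pos: [0.4336, -0.126, 0.2502]
tcp_rot: [160.0, -0.1, 104.3]
wrist_force: [1.3, -0.3, -0.2]
opening: 0.0003
grasp_force: 0.0
```

```bash
python3 - <<'E'
from h import *
feel('square',3)
p,R=target(*KEYS['square'],.0035)
print(p,rows(p,R,6),monitor.get_obs()['ee_pos'],monitor.get_obs()['tcp_rot'])
E
```

```text
t 15.52 h_mm 19.63 F 0.43 [ 1.   1.1 -0.8]
[ 0.43950386 -0.12341048  0.23485575] [ 0.004  0.003  0.067 -0.002 -0.001 -0.006] [ 0.43373034 -0.12589267  0.24978711] [ 1.60069934e+02 -1.10534393e-01  1.04113124e+02]
```

Emit:
carry_out(targets="0.004 0.003 0.08 0 0 0 -1;0.004 0.003 0.08 0 0 0 -1;0.004 0.003 0.08 0 0 0 -1;0.004 0.003 0.08 0 0 0 -1;0.004 0.003 0.06 0 0 0 -1;0.004 0.003 0.02 0 0 0 -1;0 0 0.0125 0 0 0 -1;0 0 0 0 0 0 -1")

```text
time: 16.18
ee_pos: [0.4396, -0.1219, 0.235]
tcp_rot: [160.0, -0.1, 104.3]
wrist_force: [-0.0, 0.0, -0.6]
opening: -0.0002
grasp_force: 0.0
```

```bash
python3 - <<'E'
from h import *
feel('square',3)
t=camera('top');s=camera('side')
cv2.imwrite('pics/s3.png',np.hstack([cv2.resize(s[130:220,330:420],(400,400)),cv2.resize(t[175:265,380:470],(400,400))])[:,:,::-1])
E
```

```text
t 16.33 h_mm 3.64 F -0.28 [-0.1 -0.5 -0.2]
```

View pics/s3.png

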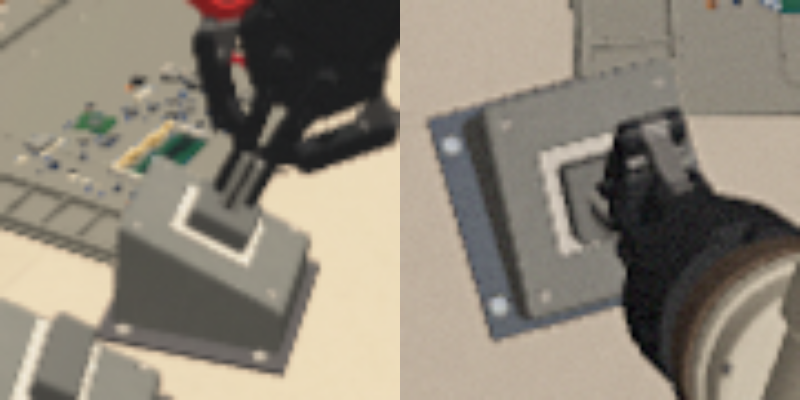

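Emit:
carry_out(targets="0 0 0.025 0 0 0 -1;0 0 0.025 0 0 0 -1;0 0 0.025 0 0 0 -1;0 0 0 0 0 0 -1;0 0 0 0 0 0 -1;0 0 0 0 0 0 -1;0 0 0 0 0 0 -1;0 0 0 0 0 0 -1")

```text
time: 17.1
ee_pos: [0.4406, -0.1218, 0.2323]
tcp_rot: [160.0, -0.1, 104.3]
wrist_force: [-0.2, 0.4, 0.4]
opening: -0.0003
grasp_force: 0.1
```

```bash
python3 -c "
from h import *
feel('square',4)"
```

```text
t 17.30 h_mm 0.57 F 0.53 [0.4 1.2 0.3 0.3]
```

Emit:
carry_out(targets="0 0 0.0125 0 0 0 -1;0 0 0.0125 0 0 0 -1;0 0 0 0 0 0 -1;0 0 0 0 0 0 -1;0 0 0 0 0 0 -1;0 0 0 0 0 0 -1;0 0 0 0 0 0 -1;0 0 0 0 0 0 -1")

```text
time: 17.97
ee_pos: [0.4409, -0.1217, 0.2313]
tcp_rot: [160.0, -0.1, 104.3]
wrist_force: [0.3, -0.9, 0.0]
opening: -0.0002
grasp_force: 0.1
```

```bash
python3 -c "
from h import *
feel('square',4)"
```

```text
t 18.17 h_mm -0.44 F 0.38 [0.1 0.3 0.5 0.6]
```

Emit:
carry_out(targets="0 0 0.0125 0 0 0 -1;0 0 0.0125 0 0 0 -1;0 0 0 0 0 0 -1;0 0 0 0 0 0 -1;0 0 0 0 0 0 -1;0 0 0 0 0 0 -1;0 0 0 0 0 0 -1;0 0 0 0 0 0 -1")

```text
time: 18.83
ee_pos: [0.4413, -0.1216, 0.2304]
tcp_rot: [160.0, -0.1, 104.3]
wrist_force: [-0.5, 0.4, -0.2]
opening: -0.0001
grasp_force: 0.2
```

```bash
python3 -c "
from h import *
feel('square',4)"
```

```text
t 19.03 h_mm -1.46 F 0.33 [ 0.4 -0.1  0.5  0.5]
```

Emit:
carry_out(targets="0 0 0.0125 0 0 0 -1;0 0 0.0125 0 0 0 -1;0 0 0 0 0 0 -1;0 0 0 0 0 0 -1;0 0 0 0 0 0 -1;0 0 0 0 0 0 -1;0 0 0 0 0 0 -1;0 0 0 0 0 0 -1")

```text
time: 19.7
ee_pos: [0.4416, -0.1216, 0.2295]
tcp_rot: [160.0, -0.1, 104.3]
wrist_force: [-1.7, -0.4, 3.6]
opening: 0.0002
grasp_force: 2.2
```

```bash
python3 -c "
from h import *
feel('square',4)"
```

```text
t 19.90 h_mm -2.38 F 4.41 [4.8 5.2 3.8 3.9]
```

Emit:
carry_out(targets="0 0 0.0125 0 0 0 -1;0 0 0.0075 0 0 0 -1;0 0 0 0 0 0 -1;0 0 0 0 0 0 -1;0 0 0 0 0 0 -1;0 0 0 0 0 0 -1;0 0 0 0 0 0 -1;0 0 0 0 0 0 -1")

```text
time: 20.57
ee_pos: [0.4418, -0.1215, 0.2289]
tcp_rot: [160.0, -0.1, 104.3]
wrist_force: [-5.1, 0.8, 6.6]
opening: 0.0001
grasp_force: 3.6
```

```bash
python3 -c "
from h import *
feel('square',4)"
```

```text
t 20.77 h_mm -3.05 F 7.17 [7.5 8.1 6.3 6.8]
```

Emit:
carry_out(targets="0 0 0.0125 0 0 0 -1;0 0 0.0075 0 0 0 -1;0 0 0 0 0 0 -1;0 0 0 0 0 0 -1;0 0 0 0 0 0 -1;0 0 0 0 0 0 -1;0 0 0 0 0 0 -1;0 0 0 0 0 0 -1")

```text
time: 21.43
ee_pos: [0.4421, -0.1214, 0.2282]
tcp_rot: [160.0, -0.1, 104.3]
wrist_force: [-5.2, 0.2, 6.8]
opening: 0.0005
grasp_force: 4.1
```

```bash
python3 -c "
from h import *
feel('square',4)"
```

```text
t 21.63 h_mm -3.79 F 8.29 [8.3 8.2 8.1 8.5]
```

Emit:
carry_out(targets="0 0 0.0125 0 0 0 -1;0 0 0.0075 0 0 0 -1;0 0 0 0 0 0 -1;0 0 0 0 0 0 -1;0 0 0 0 0 0 -1;0 0 0 0 0 0 -1;0 0 0 0 0 0 -1;0 0 0 0 0 0 -1")

```text
time: 22.3
ee_pos: [0.4424, -0.1214, 0.2274]
tcp_rot: [160.0, -0.1, 104.3]
wrist_force: [-3.8, -0.3, 6.2]
opening: 0.0
grasp_force: 3.5
```

```bash
python3 -c "
from h import *
feel('square',4)"
```

```text
t 22.50 h_mm -4.70 F 6.97 [6.9 7.  7.6 6.4]
```

Emit:
carry_out(targets="0 0 0.0125 0 0 0 -1;0 0 0.01 0 0 0 -1;0 0 0 0 0 0 -1;0 0 0 0 0 0 -1;0 0 0 0 0 0 -1;0 0 0 0 0 0 -1;0 0 0 0 0 0 -1;0 0 0 0 0 0 -1")

```text
time: 23.17
ee_pos: [0.4427, -0.1213, 0.2263]
tcp_rot: [160.0, -0.1, 104.3]
wrist_force: [-2.8, -0.5, 3.4]
opening: -0.0001
grasp_force: 2.3
```

```bash
python3 - <<'E'
from h import *
feel('square',4)
p0,R0=target(*KEYS['square'],.058)
p,R=target(*KEYS['bar'],.02)
print(rows(p,R,8,p0,R0))
E
```

```text
t 23.37 h_mm -5.74 F 4.91 [5.4 4.6 4.9 4.7]
[ 0.485  0.171  0.181  0.     0.047 -0.129]
```

Emit:
carry_out(targets="0 0 -0.05 0 0 0 -1;0 0 -0.1 0 0 0 -1;0 0 -0.25 0 0 0 -1;0 0 -0.3 0 0 0 -1;0 0 -0.3 0 0 0 -1;0 0 -0.3 0 0 0 -1;0 0 -0.3 0 0 0 -1;0 0 0 0 0 0 -1")

```text
time: 24.03
ee_pos: [0.4214, -0.127, 0.2891]
tcp_rot: [159.9, 0.0, 104.3]
wrist_force: [1.0, -0.5, -0.0]
opening: -0.0002
grasp_force: 0.0
```

Emit:
carry_out(targets="0.485 0.171 0.181 0 0.047 -0.129 -1;0.485 0.171 0.181 0 0.047 -0.129 -1;0.485 0.171 0.181 0 0.047 -0.129 -1;0.485 0.171 0.181 0 0.047 -0.129 -1;0.485 0.171 0.181 0 0.047 -0.129 -1;0.485 0.171 0.181 0 0.047 -0.129 -1;0.485 0.171 0.181 0 0.047 -0.129 -1;0.485 0.171 0.181 0 0.047 -0.129 -1")

```text
time: 24.7
ee_pos: [0.4439, 0.0436, 0.2503]
tcp_rot: [160.0, -0.1, 110.6]
wrist_force: [0.2, -0.9, 0.7]
opening: 0.0002
grasp_force: 0.0
```

```bash
python3 - <<'E'
from h import *
feel('bar',3)
p,R=target(*KEYS['bar'],.0035)
print(p,rows(p,R,6),monitor.get_obs()['ee_pos'],monitor.get_obs()['tcp_rot'])
E
```

```text
t 24.85 h_mm 19.02 F -0.08 [-1.4  1.1  0. ]
[0.44929331 0.04316053 0.23485575] [-0.009 -0.002  0.067 -0.002 -0.004  0.002] [0.4438183  0.04348905 0.25008554] [ 1.60076321e+02 -9.51789274e-02  1.10714068e+02]
```

Emit:
carry_out(targets="-0.009 -0.002 0.08 0 0 0 -1;-0.009 -0.002 0.08 0 0 0 -1;-0.009 -0.002 0.08 0 0 0 -1;-0.009 -0.002 0.08 0 0 0 -1;-0.009 -0.002 0.06 0 0 0 -1;-0.009 -0.002 0.02 0 0 0 -1;0 0 0.0125 0 0 0 -1;0 0 0 0 0 0 -1")

```text
time: 25.52
ee_pos: [0.4497, 0.0422, 0.2352]
tcp_rot: [160.0, -0.1, 110.6]
wrist_force: [-1.2, -0.5, -0.4]
opening: -0.0
grasp_force: 0.0
```

```bash
python3 - <<'E'
from h import *
feel('bar',3)
t=camera('top');s=camera('side')
cv2.imwrite('pics/s4.png',np.hstack([cv2.resize(s[160:250,300:390],(400,400)),cv2.resize(t[170:260,295:385],(400,400))])[:,:,::-1])
E
```

```text
t 25.67 h_mm 3.96 F 0.34 [0.1 0.7 0.2]
```

View pics/s4.png

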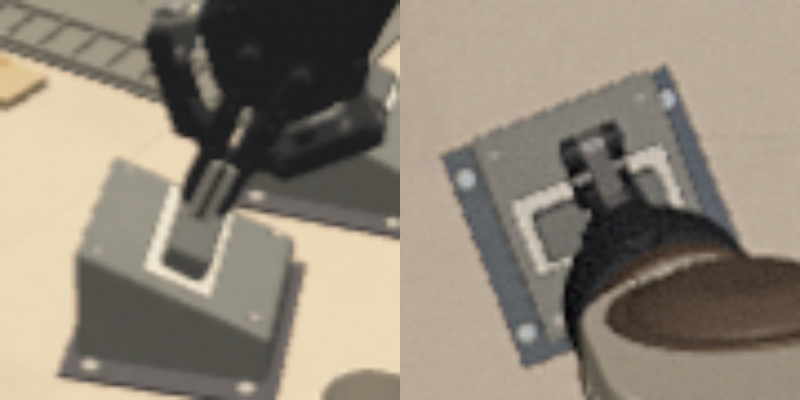

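The tip stands over the long cap (side crop, about (200,215)). I'll carry on down.

Emit:
carry_out(targets="0 0 0.025 0 0 0 -1;0 0 0.025 0 0 0 -1;0 0 0.03 0 0 0 -1;0 0 0 0 0 0 -1;0 0 0 0 0 0 -1;0 0 0 0 0 0 -1;0 0 0 0 0 0 -1;0 0 0 0 0 0 -1")

```text
time: 26.43
ee_pos: [0.4507, 0.0427, 0.2323]
tcp_rot: [160.0, -0.1, 110.6]
wrist_force: [-1.2, -0.3, 0.1]
opening: -0.0002
grasp_force: 0.1
```

```bash
python3 -c "
from h import *
feel('bar',4)"
```

```text
t 26.63 h_mm 0.68 F 0.37 [0.7 0.  0.7 0.1]
```

Emit:
carry_out(targets="0 0 0.0125 0 0 0 -1;0 0 0.0125 0 0 0 -1;0 0 0 0 0 0 -1;0 0 0 0 0 0 -1;0 0 0 0 0 0 -1;0 0 0 0 0 0 -1;0 0 0 0 0 0 -1;0 0 0 0 0 0 -1")

```text
time: 27.3
ee_pos: [0.4511, 0.0428, 0.2314]
tcp_rot: [160.0, -0.1, 110.6]
wrist_force: [0.5, 0.4, 0.1]
opening: -0.0001
grasp_force: 0.1
```

```bash
python3 -c "
from h import *
feel('bar',4)"
```

```text
t 27.50 h_mm -0.33 F -0.05 [-0.7  0.2  0.2  0.1]
```

Emit:
carry_out(targets="0 0 0.0125 0 0 0 -1;0 0 0.0125 0 0 0 -1;0 0 0 0 0 0 -1;0 0 0 0 0 0 -1;0 0 0 0 0 0 -1;0 0 0 0 0 0 -1;0 0 0 0 0 0 -1;0 0 0 0 0 0 -1")

```text
time: 28.17
ee_pos: [0.4514, 0.0429, 0.2304]
tcp_rot: [160.0, -0.1, 110.6]
wrist_force: [0.2, -0.5, -0.2]
opening: 0.0002
grasp_force: 0.2
```

```bash
python3 -c "
from h import *
feel('bar',4)"
```

```text
t 28.37 h_mm -1.34 F 0.13 [ 1.  -0.4  0.1 -0.2]
```

Emit:
carry_out(targets="0 0 0.0125 0 0 0 -1;0 0 0.0125 0 0 0 -1;0 0 0 0 0 0 -1;0 0 0 0 0 0 -1;0 0 0 0 0 0 -1;0 0 0 0 0 0 -1;0 0 0 0 0 0 -1;0 0 0 0 0 0 -1")

```text
time: 29.03
ee_pos: [0.4517, 0.043, 0.2295]
tcp_rot: [160.0, -0.1, 110.6]
wrist_force: [-2.1, -0.1, 1.7]
opening: 0.0
grasp_force: 1.4
```

```bash
python3 -c "
from h import *
feel('bar',4)"
```

```text
t 29.23 h_mm -2.30 F 2.87 [2.4 3.2 3.  2.9]
```

Emit:
carry_out(targets="0 0 0.0125 0 0 0 -1;0 0 0.0125 0 0 0 -1;0 0 0 0 0 0 -1;0 0 0 0 0 0 -1;0 0 0 0 0 0 -1;0 0 0 0 0 0 -1;0 0 0 0 0 0 -1;0 0 0 0 0 0 -1")

```text
time: 29.9
ee_pos: [0.452, 0.0432, 0.2286]
tcp_rot: [160.0, -0.1, 110.6]
wrist_force: [-2.9, -0.6, 5.1]
opening: -0.0002
grasp_force: 2.9
```

```bash
python3 -c "
from h import *
feel('bar',4)"
```

```text
t 30.10 h_mm -3.31 F 5.81 [5.7 5.2 6.8 5.5]
```

Emit:
carry_out(targets="0 0 0.0125 0 0 0 -1;0 0 0.0075 0 0 0 -1;0 0 0 0 0 0 -1;0 0 0 0 0 0 -1;0 0 0 0 0 0 -1;0 0 0 0 0 0 -1;0 0 0 0 0 0 -1;0 0 0 0 0 0 -1")

```text
time: 30.77
ee_pos: [0.4523, 0.0433, 0.2278]
tcp_rot: [160.0, -0.1, 110.6]
wrist_force: [-3.6, -1.2, 5.5]
opening: -0.0001
grasp_force: 2.9
```

```bash
python3 -c "
from h import *
feel('bar',4)"
```

```text
t 30.97 h_mm -4.10 F 6.21 [6.6 5.2 6.3 6.7]
```

Emit:
carry_out(targets="0 0 0.0125 0 0 0 -1;0 0 0.0075 0 0 0 -1;0 0 0 0 0 0 -1;0 0 0 0 0 0 -1;0 0 0 0 0 0 -1;0 0 0 0 0 0 -1;0 0 0 0 0 0 -1;0 0 0 0 0 0 -1")

```text
time: 31.63
ee_pos: [0.4525, 0.0433, 0.227]
tcp_rot: [160.0, -0.1, 110.6]
wrist_force: [-2.4, -1.4, 3.9]
opening: 0.0001
grasp_force: 2.2
```

```bash
python3 -c "
from h import *
feel('bar',4)"
```

```text
t 31.83 h_mm -4.93 F 4.10 [4.1 3.9 3.8 4.6]
```

Emit:
carry_out(targets="0 0 0.0125 0 0 0 -1;0 0 0 0 0 0 -1;0 0 0 0 0 0 -1;0 0 0 0 0 0 -1;0 0 0 0 0 0 -1;0 0 0 0 0 0 -1;0 0 0 0 0 0 -1;0 0 0 0 0 0 -1")

```text
time: 32.5
ee_pos: [0.4527, 0.0434, 0.2265]
tcp_rot: [160.0, -0.1, 110.6]
wrist_force: [-0.6, -0.7, 4.0]
opening: -0.0001
grasp_force: 1.7
```

```bash
python3 -c "
from h import *
feel('bar',4)"
```

```text
t 32.70 h_mm -5.43 F 3.69 [4.9 4.1 2.4 3.4]
```

Emit:
carry_out(targets="0 0 -0.05 0 0 0 -1;0 0 -0.1 0 0 0 -1;0 0 -0.25 0 0 0 -1;0 0 -0.3 0 0 0 -1;0 0 -0.3 0 0 0 -1;0 0 -0.3 0 0 0 -1;0 0 -0.3 0 0 0 -1;0 0 0 0 0 0 -1")

```text
time: 33.37
ee_pos: [0.432, 0.0355, 0.2894]
tcp_rot: [159.8, -0.0, 110.6]
wrist_force: [-0.0, 0.8, 0.3]
opening: 0.0
grasp_force: 0.0
```

```bash
python3 -c "
from h import *
from workcell import bot
feel('bar',4);print(bot.job_done())"
```

```text
t 33.57 h_mm 58.75 F -0.02 [ 0.   0.6 -0.7 -0.1]
the job is handed in; nothing more can be done
None
```

I pressed the round, square and long keys in that order, each only until the force had dropped past its peak, held them and let them up; the job was handed in at about 33.6 s with the arm clear, and no verdict came back.

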